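Seal check on a dry-storage box

TASK

Check the clinging rubber seal of the dry-storage box: lower its open lid gently shut, without letting it drop, and press it fully home so that the seal grips. Then pull the lid up until the seal lets go, without flinging it open, and finish while still holding the lid in the gripper, motionless, with its front edge about 20 mm above the rim. Leave the circuit board, the lens holder and the jar where they stand.

Things in the scene. Friction and masses are not known exactly. Their poses are not given: they have to be found in the camera images.
- drybox: Grey open-topped dry-storage box, screwed to the bench: 160 mm along its x, 220 mm along its y, 80 mm high, 7 mm walls, black lens holders in it. Origin: centre of its underside, on the bench. Its x axis points from the front (robot side) to the hinge side, z up.
- lid (a joint): Angle in rad of the box's blue-framed lid (160 x 220 mm, 8 mm thick, about 0.35 kg): 0 is shut on the rim, growing as it opens; 1.7 is the stop, leaning a little back past upright, where it rests at the start (1.6 to 1.7). The hinge along the box's far (+x) upper edge swings freely: let go anywhere short of upright, the lid falls shut.
- lid_bar (a point): Centre of the lid's handle, a round steel bar, 12 mm thick, 90 mm long, parallel to the hinge (box y), a thin post at each end; 15 mm inside the front edge, axis 40 mm off the lid's outer face. Lid shut: on top, 128 mm above the bench. Lid open: on the lid's far (+x) side, 218 mm up, 66 mm beyond the hinge. Pinched from above, it can turn between the pads as the lid swings.
- lid_front (a point): Middle of the lid's front edge at its underside, 160 mm from the hinge: 0.125 rad is a 20 mm gap here. A sprung rubber lip under the front grips a bead on the lid. Closing, the bead meets it near 0.06 rad: 6 to 18 N down on the bar presses it home. To break free, pull up at the bar with 10 to 22 N, most below 0.02 rad, fading to nothing at 0.07; then only about 2 N of lid weight is left.
- lid_hinge (a point): Middle of the hinge axis, 80 mm from the box's centre along its x, 80 mm above the bench, at the lid's underside. With lid angle q the bar's axis is at box x = 80 - 145 cos q + 48 sin q mm, height = 80 + 145 sin q + 48 cos q mm.
- board: Bystander, loose: round black circuit board, 80 mm across, 5 mm thick, small white parts on it, lying beside the box. Origin: centre of its underside.
- holder: Bystander, loose: small black open lens holder, 38 mm across, 28 mm high, beside the box. Origin: centre of its underside.
- jar: Bystander, loose: amber jar with a white cap, 52 mm across, 65 mm high, beside the box. Origin: centre of its underside.

How it is judged:
On the way, in this order (a step that is already met when the one before it is completed fails the run):
1. the lid is fully home on its seal (within 0.012 rad) (value of joint lid below 0.012 rad), for 0.3 s.
2. the seal has let go: the lid is up past 0.07 rad (value of joint lid above 0.07 rad), for 0.1 s.
At the end, for the whole second after the job is handed in: The fingers hold the lid (contact force over 0.5 N) still (under 0.1 rad/s) at 0.07 to 0.19 rad, i.e. the front edge 11 to 30 mm above the rim, after it had been fully shut (under 0.012 rad for 0.3 s); board, holder and jar within 20 mm of where they stood (value of joint lid between 0.07 and 0.19 rad and velocity of joint lid between -0.1 and 0.1 rad/s and contact force between the fingers and lid above 0.5 N and distance of each of board, holder, jar from where it was at the start of the episode below 0.02 m); the arm keeps its last pose, push and grip.
It fails at once if the lid is dropped or slammed (closing faster than 3 rad/s) (velocity of joint lid below -3 rad/s).
It fails at once if the lid is flung open (opening faster than 3 rad/s) (velocity of joint lid above 3 rad/s).
It fails at once if a bystander is knocked away (over 20 mm) (distance of any of board, holder, jar from where it was at the start of the episode above 0.02 m).
It also fails if it takes over 40 s, if anything falls off the work surface, if the arm or the gripper's body presses on something with over 40 N, if the wrist force passes 120 N, or if a joint passes its speed limit or range.

ROBOT

A 6-joint arm with a two-finger parallel gripper is mounted at the origin on the work surface. World frame = base frame: x ahead of the robot, y to its left, z up, the work surface at z = 0. Lengths are in m, angles in rad, forces in N, time in s.
With the tool pointing down it reaches from about 0.375 to 0.975 m from the base axis. Payload 3.8 kg.
Tool frame: the origin (TCP) lies midway between the tips of the shut fingers; the grasp point (between the pads) lies 19 mm behind it; z points along the fingers, y is the line along which they close (so a half turn about z gives the same grasp; the last joint's range is limited). The gripper opens to 85 mm and grips with 20 to 120 N. Pads are 22 mm wide; open, the fingers measure 114 mm over their backs; the gripper's body (76 mm by 85 mm) begins 54 mm behind the grasp point. The pads swing forward as they close: fully open they stand 13 mm farther back than shut.
Start: joints at [-1.272, 0.264, 1.604, -0, 1.274, -0.037], TCP at [0.222, -0.637, 0.231] pointing down, gripper open.
Joint ranges: [-2.63, 2.63], [-0.94, 2.18], [0.31, 2.57], [-1.31, 4.45], [0, 2.66], [-2.55, 2.55]. Speed limits (rad/s): [2.57, 2.57, 3.14, 3.14, 3.14, 3.14].

INTERFACE

Orientations are given as a rotation vector (axis times angle).
In Python, from workcell import read_state, vision, ticket gives the robot as it stands. The module is installed in compiled form; this text tells all that it offers.
- The arm moves only by the tool jog_arm, never from a script. Its arguments are lists of equal length, an entry for each row: "turn": the turn, a rotation vector about the tool's x, y, z in rad, a list of three; "delta_pos": the shift along the tool's x, y, z in m, a list of three; "gripper": the finger opening in m, from 0 to 0.0854. In form: {"turn": [[rx, ry, rz], ...], "delta_pos": [[dx, dy, dz], ...], "gripper": [gripper, ...]}. A call has 1 to 20 rows; each row shifts and turns the commanded pose from where the row before left it, along the tool's axes as they then stand; what a row does not reach is not made up. A row lasts 1/12 s, in which the tool goes at most 41.7 mm and 7.16 degrees, less where a joint would pass 70% of its speed; a pose out of reach is approached as far as the arm can. A call with a gripper value outside its range is refused whole. The fingers move at their own pace and stop on an object; "grip_force" is the grip in N (left out, the last holds). Time passes only in rows, so rows that do not move let the fingers close. It gives the time, the measured TCP pose, the force, the opening and the grip force at its end, in the units of the state.
- read_state(): the state, without advancing time (a new reading comes with each control period).
- vision.read_camera(name): name is "scene" or "top"; returns the picture (480x640x3 uint8, red, green, blue); there is no depth.
- vision.calibration(name): a dict with "vfov" (degrees; the focal length in pixels is half the picture's height over the tangent of half this angle, whatever the lens; pixels are square), "cx", "cy" (the principal point, pixels), "R" (3x3) and "t" (3): a world point X has camera coordinates R X + t. Camera axes: x right, y down, z forward; pixel columns grow to the right and rows downward; lengths in m; the calibration is good to about 2 mm. A picture is of the moment at which its call begins. calibration takes no time and is no camera call.
- ticket.finish_job(): hands the job in; it is judged then, once.
The state is a dict: "time": time; "q": joint angles; "joint_vel": joint speeds; "joint_torque": joint torques, N m; "tool_pos": TCP position; "tcp_rot": TCP orientation; "wrist_force": force on the tool from outside, world axes, zero at the start; "torque": the same for the moment, N m; "width": opening from 0.0 (shut) to 1.0 (fully open); "grip_force": force on a finger pad.
Only numpy, scipy, OpenCV 4.12 (cv2) and the standard library are available. Lean on these libraries where they do the work, as an engineer would, in place of code of your own. Each camera call takes 0.05 s, during which the arm holds its last target. There are 200 camera calls.

## Working session

There is one attempt and no reset: what is moved stays moved. The work goes in short steps, Python scripts to look and compute and a tool call to move; the robot and the scene stay as the last step left them, time stands still between calls to the robot, and variables do not carry over. Pictures are saved under pics/ and viewed, at most 10 in all, crops included, and the job is handed in when it is done.

Besides the shell and the picture viewer there is one more tool, called after "Call:" by a JSON object that holds its "name" and its "arguments", one argument or row to a line. jog_arm: Moves the arm, as the interface text tells. Its arguments: {"type":"object","properties":{"turn":{"type":"array","items":{"type":"array","items":{"type":"number"}}},"delta_pos":{"type":"array","items":{"type":"array","items":{"type":"number"}}},"gripper":{"type":"array","items":{"type":"number"}},"grip_force":{"type":"number"}},"required":["turn","delta_pos","gripper"]}

```bash
mkdir -p pics; python3 - <<'E'
from workcell import read_state, vision
import cv2
for n in("scene","top"):
    im=vision.read_camera(n); cv2.imwrite(f"pics/{n}0.png",im[:,:,::-1])
    print(n,vision.calibration(n))
print(read_state())
E
```

```text
scene {'vfov': 56.045368321084254, 'cx': 323.50126298846374, 'cy': 248.76059835244155, 'R': array([[-0.76047052,  0.64936995, -0.00180334],
       [ 0.36649799,  0.42690626, -0.82669842],
       [-0.53606325, -0.6293407 , -0.56264241]]), 't': array([ 0.33507068, -0.11317589,  1.11697479])}
top {'vfov': 45.922745411000996, 'cx': 321.11841889773524, 'cy': 238.08037569149306, 'R': array([[ 0.02319387, -0.99961731, -0.01507595],
       [-0.98921062, -0.02076523, -0.14502124],
       [ 0.14465269,  0.0182769 , -0.98931368]]), 't': array([0.0597741 , 0.51198219, 1.21311021])}
{'time': 0.1, 'q': array([-1.27191176e+00,  2.64678432e-01,  1.60524419e+00, -3.73398143e-05,
        1.27368137e+00, -3.69003102e-02]), 'joint_vel': array([ 0.00113854, -0.00306028, -0.00185886, -0.00056602,  0.00094022,
       -0.00088898]), 'joint_torque': array([-1.60490799e-04, -5.16706967e+01, -3.68588483e+01, -9.48028310e-05,
        6.21321058e-03, -7.44447516e-05]), 'tool_pos': array([ 0.2222124 , -0.63667969,  0.23008245]), 'tcp_rot': array([-3.09545478e+00, -5.24659718e-01,  4.67963437e-04]), 'wrist_force': array([0.62081561, 0.60439059, 0.56041014]), 'torque': array([-0.0299711 ,  0.0042558 ,  0.00330926]), 'grip_force': 0.0, 'width': 1.0007466828353355}
```

View pics/scene0.png

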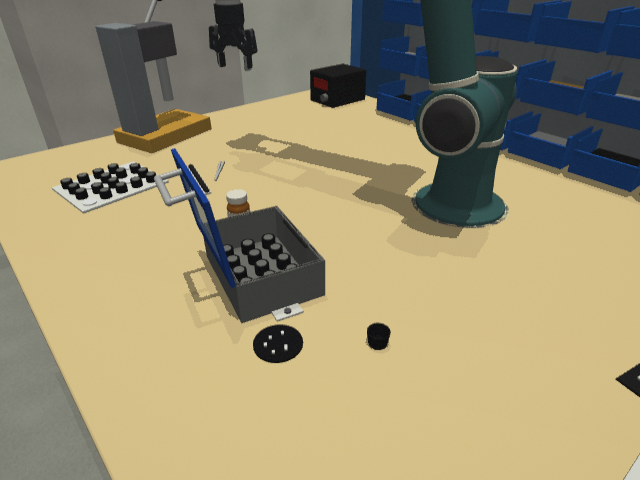

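View pics/top0.png

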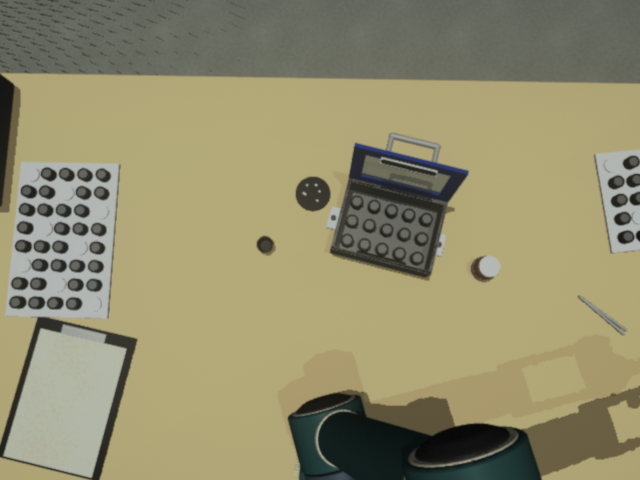

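The scene view shows the open blue lid with its bar near (173,188). In the top view the bar is near (413,140), the box is at about (390,228), and the board, holder and jar are at (313,194), (265,245) and (487,267). I'll enlarge both.

```bash
python3 - <<'E'
import cv2
a=cv2.imread("pics/scene0.png")[140:340,145:345]; b=cv2.imread("pics/top0.png")[120:290,320:490]
cv2.imwrite("pics/sc.png",cv2.resize(a,(600,600),interpolation=cv2.INTER_CUBIC))
cv2.imwrite("pics/tc.png",cv2.resize(b,(595,595),interpolation=cv2.INTER_CUBIC))
E
```

```text
(no output)
```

View pics/sc.png

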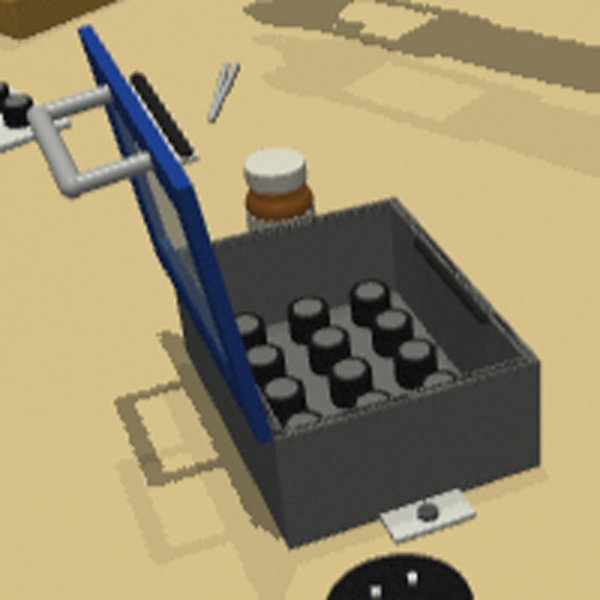

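View pics/tc.png

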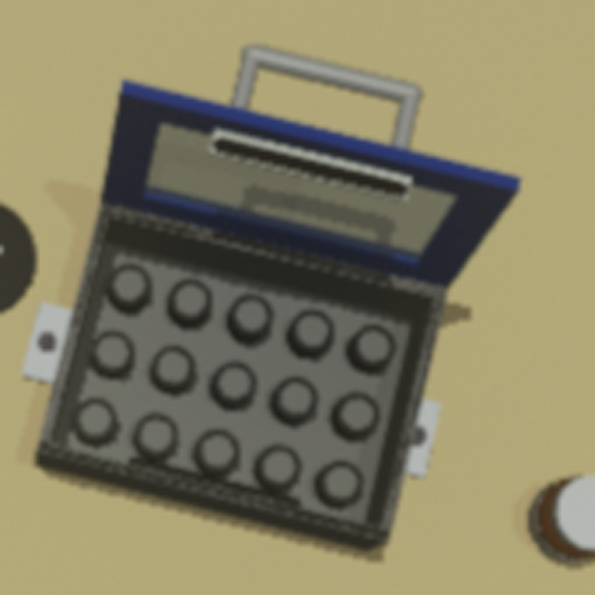

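The crops give these axis ends for the bar: scene (42,118) and (73,187), top (252,52) and (414,93). They also give the rim corners and the lid's top edge corners. I'll triangulate these points and fit a model to them.

```bash
cat > h.py <<'E'
import numpy as np
from workcell import vision
from scipy.optimize import least_squares
C={n:vision.calibration(n) for n in("scene","top")}
def proj(n,X):
    c=C[n]; f=240/np.tan(np.radians(c["vfov"])/2); p=c["R"]@X+c["t"]
    return np.array([c["cx"]+f*p[0]/p[2],c["cy"]+f*p[1]/p[2]])
def tri(us,ut):
    return least_squares(lambda X:np.r_[proj("scene",X)-us,proj("top",X)-ut],[.6,0,.1])
def ray(n,u,z):
    return least_squares(lambda X:proj(n,np.r_[X,z])-u,[.6,0]).x
S=lambda x,y:np.array([145+x/3-.33,140+y/3-.33]); T=lambda x,y:np.array([320+x/3.5-.36,120+y/3.5-.36])
E
python3 - <<'E'
from h import *
P={"bar+":(S(73,187),T(252,52)),"bar-":(S(42,118),T(414,93)),"front+":(S(538,360),T(43,448)),"front-":(S(392,202),T(386,535))}
R={}
for k,(a,b) in P.items():
    r=tri(a,b);R[k]=r.x;print(k,r.x.round(4),np.sqrt(2*r.cost).round(2))
print("barlen",np.linalg.norm(R["bar+"]-R["bar-"]),"front",np.linalg.norm(R["front+"]-R["front-"]))
def world(p,x,y,z):
    c,s=np.cos(p[2]),np.sin(p[2]);return np.array([p[0]+c*x-s*y,p[1]+s*x+c*y,z])
def bar(p,y):
    q=p[3];return world(p,.08-.145*np.cos(q)+.048*np.sin(q),y,.08+.145*np.sin(q)+.048*np.cos(q))
def res(p):
    o=[]
    for n,k in(("scene",0),("top",1)):
        o+=[proj(n,bar(p,.045))-P["bar+"][k],proj(n,bar(p,-.045))-P["bar-"][k],proj(n,world(p,-.08,.11,.08))-P["front+"][k],proj(n,world(p,-.08,-.11,.08))-P["front-"][k]]
    return np.concatenate(o)
r=least_squares(res,[.65,-.05,-.25,1.65]);p=r.x
print(p,r.fun.round(1))
print("bar",bar(p,0),"meas",(R["bar+"]+R["bar-"])/2,"yaw bar",np.arctan2(*(-(R["bar+"]-R["bar-"])[[0,1]]*[1,-1])))
for q in(1.65,1.3,.9,.5,.1,0):print(q,bar([*p[:3],q],0).round(4))
for n,u,z in(("board",(313,194),.005),("holder",(265,243),.028),("jar",(489,266),.065)):print(n,ray("top",u,z))
E
```

```text
bar+ [ 0.6874 -0.0629  0.219 ] 1.29
bar- [ 0.6654 -0.1519  0.2173] 1.83
front+ [0.4827 0.0485 0.0794] 1.42
front- [ 0.4357 -0.1607  0.0786] 0.25
barlen 0.09170657101089949 front 0.21440692843297918
[ 0.53695063 -0.07431209 -0.22970387  1.679187  ] [-0.5 -0.3 -1.6 -0.7 -0.6  0.6 -0.2 -1.3 -0.4  1.2 -1.1  0.5 -2.   0.1
  1.2  0.9]
bar [ 0.67658816 -0.10696368  0.21895649] meas [ 0.67638814 -0.10742963  0.21814502] yaw bar -0.24201582643182418
1.65 [ 0.6726 -0.106   0.2207]
1.3 [ 0.6221 -0.0942  0.2326]
0.9 [ 0.5637 -0.0806  0.2234]
0.5 [ 0.5134 -0.0688  0.1916]
0.1 [ 0.479  -0.0608  0.1422]
0 [ 0.4737 -0.0595  0.128 ]
board [0.61708373 0.09266534]
holder [0.49827741 0.19591481]
jar [ 0.45385998 -0.28914788]
```

Call:
{"name": "jog_arm", "arguments": {
  "turn": [
    [0,0,-0.1],
    [0,0,-0.1],
    [0,0,-0.1],
    [0,0,-0.1],
    [0,0,-0.1],
    [0,0,-0.1],
    [0,0,-0.1],
    [0,0,-0.1],
    [0,0,-0.1],
    [0,0,-0.1]
  ],
  "delta_pos": [
    [0,0,-0.01],
    [0,0,-0.01],
    [0,0,-0.01],
    [0,0,-0.01],
    [0,0,-0.01],
    [0,0,-0.01],
    [0,0,-0.01],
    [0,0,-0.01],
    [0,0,-0.01],
    [0,0,0]
  ],
  "gripper": [0.032,0.032,0.032,0.032,0.032,0.032,0.032,0.032,0.032,0.032],
  "grip_force": 60
}}

```text
time: 0.93
tool_pos: [0.2226, -0.638, 0.3235]
tcp_rot: [2.46, 1.95, -0.002]
wrist_force: [0.3, -1.1, 0.2]
width: 0.378
grip_force: 0.0
```

```bash
cat > g.py <<'E'
import numpy as np,sys
from workcell import read_state
from scipy.spatial.transform import Rotation as Ro
s=read_state();R=Ro.from_rotvec(s["tcp_rot"]).as_matrix()
print("t",s["time"],"pos",s["tool_pos"].round(4),"yaw_y",np.arctan2(R[1,1],R[0,1]).round(3),"tilt",R[:2,2].round(3),"F",s["wrist_force"].round(1),"w",round(s["width"],3),"g",round(s["grip_force"],1),"q",s["q"].round(2))
def to(p,n=1): print("tool delta/row",(R.T@(np.array(p)-s["tool_pos"])/n).round(5))
E
python3 -c "
from g import *
to([.677,-.107,.320],20)"
```

```text
t 0.9333 pos [ 0.2226 -0.638   0.3235] yaw_y -0.23 tilt [ 0.001 -0.003] F [ 0.3 -1.1  0.2] w 0.378 g 0.0 q [-1.27  0.22  1.49 -0.    1.43 -1.04]
tool delta/row [0.03103 0.01606 0.00012]
```

Call:
{"name": "jog_arm", "arguments": {
  "turn": [
    [0,0,0],
    [0,0,0],
    [0,0,0],
    [0,0,0],
    [0,0,0],
    [0,0,0],
    [0,0,0],
    [0,0,0],
    [0,0,0],
    [0,0,0],
    [0,0,0],
    [0,0,0],
    [0,0,0],
    [0,0,0],
    [0,0,0],
    [0,0,0],
    [0,0,0],
    [0,0,0],
    [0,0,0],
    [0,0,0]
  ],
  "delta_pos": [
    [0.031,0.016,0],
    [0.031,0.016,0],
    [0.031,0.016,0],
    [0.031,0.016,0],
    [0.031,0.016,0],
    [0.031,0.016,0],
    [0.031,0.016,0],
    [0.031,0.016,0],
    [0.031,0.016,0],
    [0.031,0.016,0],
    [0.031,0.016,0],
    [0.031,0.016,0],
    [0.031,0.016,0],
    [0.031,0.016,0],
    [0.031,0.016,0],
    [0.031,0.016,0],
    [0.031,0.016,0],
    [0.031,0.016,0],
    [0.031,0.016,0],
    [0.031,0.016,0]
  ],
  "gripper": [0.032,0.032,0.032,0.032,0.032,0.032,0.032,0.032,0.032,0.032,0.032,0.032,0.032,0.032,0.032,0.032,0.032,0.032,0.032,0.032]
}}

```text
time: 2.6
tool_pos: [0.6786, -0.1072, 0.3205]
tcp_rot: [-2.466, -1.945, 0.001]
wrist_force: [0.8, -0.7, -0.4]
width: 0.377
grip_force: 0.0
```

```bash
python3 -c "
from g import *
to([.6765,-.107,.200])
from workcell import vision
import cv2
for n in ('scene','top'): cv2.imwrite('pics/%s1.png'%n,vision.read_camera(n)[:,:,::-1])
a=cv2.resize(cv2.imread('pics/scene1.png')[90:290,100:233],(399,600),interpolation=2)
b=cv2.resize(cv2.imread('pics/top1.png')[90:290,340:473],(399,600),interpolation=2)
cv2.imwrite('pics/c1.png',cv2.hconcat([a,b]))"
```

```text
t 2.6 pos [ 0.6786 -0.1072  0.3205] yaw_y -0.235 tilt [-0.001  0.   ] F [ 0.8 -0.7 -0.4] w 0.377 g 0.0 q [-0.19  0.25  1.46 -0.    1.43  0.04]
tool delta/row [-0.00024 -0.00195  0.12052]
```

View pics/c1.png

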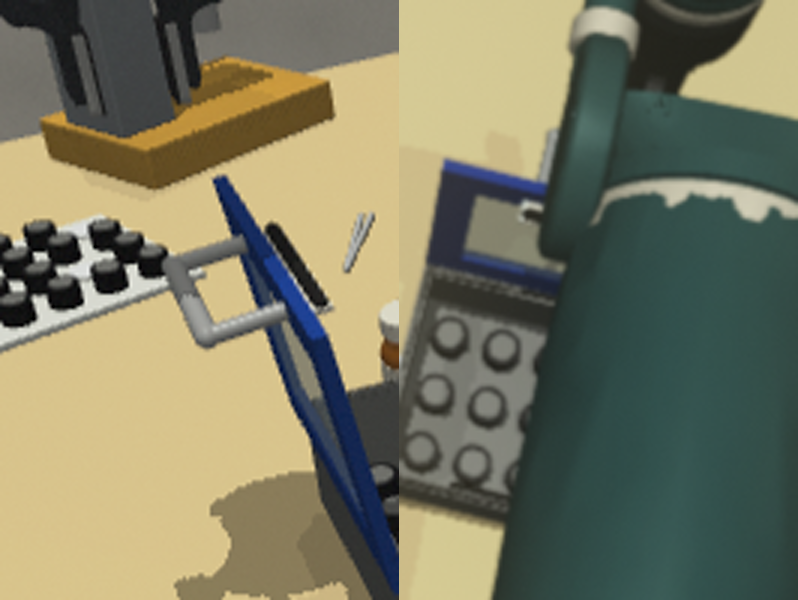

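The left half (scene view) shows the open fingers at the top, directly behind and above the bar at about (190,300). In the right half (top view) the arm hides the bar. Next I descend.

Call:
{"name": "jog_arm", "arguments": {
  "turn": [
    [0,0,0],
    [0,0,0],
    [0,0,0],
    [0,0,0],
    [0,0,0],
    [0,0,0],
    [0,0,0],
    [0,0,0],
    [0,0,0],
    [0,0,0]
  ],
  "delta_pos": [
    [0,-0.002,0.012],
    [0,0,0.012],
    [0,0,0.012],
    [0,0,0.012],
    [0,0,0.012],
    [0,0,0.012],
    [0,0,0.012],
    [0,0,0.012],
    [0,0,0.012],
    [0,0,0.012]
  ],
  "gripper": [0.032,0.032,0.032,0.032,0.032,0.032,0.032,0.032,0.032,0.032]
}}

```text
time: 3.53
tool_pos: [0.676, -0.1085, 0.2001]
tcp_rot: [-2.467, -1.946, -0.0]
wrist_force: [-0.1, 0.5, 0.4]
width: 0.374
grip_force: 0.0
```

```bash
python3 -c "
from g import *
from workcell import vision
import cv2
cv2.imwrite('pics/s2.png',cv2.resize(vision.read_camera('scene')[60:260,110:310,::-1],(600,600),interpolation=2))"
```

```text
t 3.5333 pos [ 0.676  -0.1085  0.2001] yaw_y -0.235 tilt [-0.  0.] F [-0.1  0.5  0.4] w 0.374 g 0.0 q [-0.2   0.3   1.61  0.    1.23  0.04]
```

View pics/s2.png

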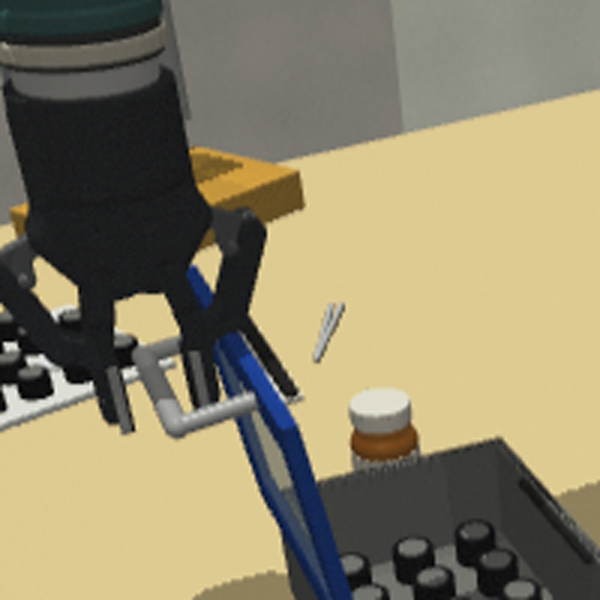

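The fingers straddle the bar at (165,385), with one pad between the bar and the lid and no contact force. Closing.

Call:
{"name": "jog_arm", "arguments": {
  "turn": [
    [0,0,0],
    [0,0,0],
    [0,0,0],
    [0,0,0],
    [0,0,0],
    [0,0,0]
  ],
  "delta_pos": [
    [0,0,0],
    [0,0,0],
    [0,0,0],
    [0,0,0],
    [0,0,0],
    [0,0,0]
  ],
  "gripper": [0.006,0.004,0.004,0.004,0.004,0.004],
  "grip_force": 60
}}

```text
time: 4.08
tool_pos: [0.6755, -0.1082, 0.2008]
tcp_rot: [-2.466, -1.945, 0.001]
wrist_force: [-1.7, 0.7, -5.2]
width: 0.116
grip_force: 58.3
```

```bash
cat > arc.py <<'E'
from g import *
# path of grasp from start q0 to q1: box-x shift (tool y) and height shift (tool -z)
bx=lambda q:80-145*np.cos(q)+48*np.sin(q); bz=lambda q:80+145*np.sin(q)+48*np.cos(q)
def rows(qs):
    for a,b in zip(qs,qs[1:]): print(round(b,3),"[0, %.4f, %.4f]"%((bx(b)-bx(a))/1e3,-(bz(b)-bz(a))/1e3))
E
python3 -c "
from arc import *
rows(list(np.linspace(1.68,.12,27)))"
```

```text
t 4.0833 pos [ 0.6755 -0.1082  0.2008] yaw_y -0.235 tilt [-0.001  0.   ] F [-1.7  0.7 -5.2] w 0.116 g 58.3 q [-0.2   0.3   1.61  0.    1.23  0.04]
1.62 [0, -0.0084, -0.0036]
1.56 [0, -0.0086, -0.0030]
1.5 [0, -0.0088, -0.0025]
1.44 [0, -0.0089, -0.0020]
1.38 [0, -0.0090, -0.0014]
1.32 [0, -0.0091, -0.0009]
1.26 [0, -0.0092, -0.0004]
1.2 [0, -0.0092, 0.0002]
1.14 [0, -0.0091, 0.0007]
1.08 [0, -0.0091, 0.0013]
1.02 [0, -0.0090, 0.0018]
0.96 [0, -0.0089, 0.0024]
0.9 [0, -0.0087, 0.0029]
0.84 [0, -0.0085, 0.0034]
0.78 [0, -0.0083, 0.0039]
0.72 [0, -0.0080, 0.0044]
0.66 [0, -0.0078, 0.0049]
0.6 [0, -0.0075, 0.0053]
0.54 [0, -0.0071, 0.0058]
0.48 [0, -0.0068, 0.0062]
0.42 [0, -0.0064, 0.0066]
0.36 [0, -0.0060, 0.0070]
0.3 [0, -0.0055, 0.0073]
0.24 [0, -0.0051, 0.0076]
0.18 [0, -0.0046, 0.0079]
0.12 [0, -0.0041, 0.0082]
```

Call:
{"name": "jog_arm", "arguments": {
  "turn": [
    [0,0,0],
    [0,0,0],
    [0,0,0],
    [0,0,0],
    [0,0,0],
    [0,0,0],
    [0,0,0]
  ],
  "delta_pos": [
    [0,-0.0084,-0.0036],
    [0,-0.0086,-0.003],
    [0,-0.0088,-0.0025],
    [0,-0.0089,-0.002],
    [0,-0.009,-0.0014],
    [0,-0.0091,-0.0009],
    [0,0,0]
  ],
  "gripper": [0.004,0.004,0.004,0.004,0.004,0.004,0.004]
}}

```text
time: 4.67
tool_pos: [0.624, -0.0961, 0.2172]
tcp_rot: [2.465, 1.944, 0.003]
wrist_force: [-0.3, -0.6, 2.5]
width: 0.11
grip_force: 59.1
```

```bash
python3 -c "
from g import *"
```

```text
t 4.6667 pos [ 0.624  -0.0961  0.2172] yaw_y -0.235 tilt [ 0.003 -0.001] F [-0.3 -0.6  2.5] w 0.11 g 59.1 q [-0.19  0.19  1.72 -0.    1.23  0.04]
```

Call:
{"name": "jog_arm", "arguments": {
  "turn": [
    [0,0,0],
    [0,0,0],
    [0,0,0],
    [0,0,0],
    [0,0,0],
    [0,0,0],
    [0,0,0],
    [0,0,0],
    [0,0,0],
    [0,0,0]
  ],
  "delta_pos": [
    [0,0,0],
    [0,0,0],
    [0,-0.0092,-0.0004],
    [0,-0.0092,0.0002],
    [0,-0.0091,0.0007],
    [0,-0.0091,0.0013],
    [0,-0.009,0.0018],
    [0,-0.0089,0.0024],
    [0,-0.0087,0.0029],
    [0,0,0]
  ],
  "gripper": [0.004,0.004,0.004,0.004,0.004,0.004,0.004,0.004,0.004,0.004]
}}

```text
time: 5.5
tool_pos: [0.5618, -0.0814, 0.2068]
tcp_rot: [-2.466, -1.946, 0.002]
wrist_force: [-2.4, -2.2, 8.6]
width: 0.117
grip_force: 63.9
```

```bash
python3 -c "
from g import *
print(s['joint_vel'].round(3))"
```

```text
t 5.5 pos [ 0.5618 -0.0814  0.2068] yaw_y -0.235 tilt [-0.001 -0.   ] F [-2.4 -2.2  8.6] w 0.117 g 63.9 q [-0.19  0.08  1.86 -0.    1.2   0.05]
[-0.     0.013 -0.026  0.001 -0.007 -0.001]
```

Call:
{"name": "jog_arm", "arguments": {
  "turn": [
    [0,0,0],
    [0,0,0],
    [0,0,0],
    [0,0,0],
    [0,0,0],
    [0,0,0],
    [0,0,0]
  ],
  "delta_pos": [
    [0,-0.001,-0.0025],
    [0,-0.0085,0.0034],
    [0,-0.0083,0.0039],
    [0,-0.008,0.0044],
    [0,-0.0078,0.0049],
    [0,0,0],
    [0,0,0]
  ],
  "gripper": [0.004,0.004,0.004,0.004,0.004,0.004,0.004]
}}

```text
time: 6.08
tool_pos: [0.5289, -0.0735, 0.1906]
tcp_rot: [-2.465, -1.945, 0.004]
wrist_force: [-0.6, -3.9, 0.4]
width: 0.113
grip_force: 62.3
```

```bash
python3 -c "
from g import *
print(s['joint_vel'].round(3))"
```

```text
t 6.0833 pos [ 0.5289 -0.0735  0.1906] yaw_y -0.235 tilt [-0.003 -0.   ] F [-0.6 -3.9  0.4] w 0.113 g 62.3 q [-0.18  0.03  1.95 -0.    1.17  0.05]
[-0.001  0.006 -0.026 -0.001 -0.001 -0.   ]
```

Call:
{"name": "jog_arm", "arguments": {
  "turn": [
    [0,0,0],
    [0,0,0],
    [0,0,0],
    [0,0,0],
    [0,0,0],
    [0,0,0],
    [0,0,0],
    [0,0,0]
  ],
  "delta_pos": [
    [-0.001,-0.0075,0.0053],
    [0,-0.0071,0.0058],
    [0,-0.0068,0.0062],
    [0,-0.0064,0.0066],
    [0,-0.006,0.007],
    [0,-0.0055,0.0073],
    [0,0,0],
    [0,0,0]
  ],
  "gripper": [0.004,0.004,0.004,0.004,0.004,0.004,0.004,0.004]
}}

```text
time: 6.75
tool_pos: [0.4907, -0.0647, 0.1519]
tcp_rot: [-2.464, -1.944, 0.002]
wrist_force: [1.0, 0.8, -1.8]
width: 0.119
grip_force: 63.8
```

```bash
python3 -c "
from g import *
print(s['joint_vel'].round(3))"
```

```text
t 6.75 pos [ 0.4907 -0.0647  0.1519] yaw_y -0.235 tilt [-0.003  0.001] F [ 1.   0.8 -1.8] w 0.119 g 63.8 q [-0.18 -0.01  2.06  0.    1.09  0.05]
[ 0.     0.001 -0.025  0.     0.018 -0.001]
```

Call:
{"name": "jog_arm", "arguments": {
  "turn": [
    [0,0,0],
    [0,0,0],
    [0,0,0],
    [0,0,0],
    [0,0,0],
    [0,0,0]
  ],
  "delta_pos": [
    [0,-0.0051,0.0076],
    [0,-0.0046,0.0079],
    [0,-0.0041,0.0082],
    [0,-0.0018,0.0041],
    [0,0,0],
    [0,0,0]
  ],
  "gripper": [0.004,0.004,0.004,0.004,0.004,0.004]
}}

```text
time: 7.25
tool_pos: [0.4759, -0.0612, 0.1246]
tcp_rot: [-2.465, -1.944, 0.002]
wrist_force: [-2.3, 3.5, -1.3]
width: 0.12
grip_force: 65.7
```

```bash
python3 -c "
from arc import *
rows([.09,.06,.03,.0])"
```

```text
t 7.25 pos [ 0.4759 -0.0612  0.1246] yaw_y -0.235 tilt [-0.002  0.001] F [-2.3  3.5 -1.3] w 0.12 g 65.7 q [-0.18 -0.01  2.12  0.    1.04  0.05]
0.06 [0, -0.0018, 0.0042]
0.03 [0, -0.0016, 0.0043]
0.0 [0, -0.0015, 0.0043]
```

Call:
{"name": "jog_arm", "arguments": {
  "turn": [
    [0,0,0],
    [0,0,0],
    [0,0,0],
    [0,0,0],
    [0,0,0],
    [0,0,0],
    [0,0,0],
    [0,0,0]
  ],
  "delta_pos": [
    [0,-0.0009,0.0021],
    [0,-0.0009,0.0021],
    [0,-0.0008,0.0021],
    [0,-0.0008,0.0022],
    [0,-0.0008,0.0022],
    [0,-0.0007,0.0022],
    [0,0,0],
    [0,0,0]
  ],
  "gripper": [0.004,0.004,0.004,0.004,0.004,0.004,0.004,0.004]
}}

```text
time: 7.92
tool_pos: [0.4719, -0.0603, 0.1143]
tcp_rot: [-2.466, -1.945, 0.001]
wrist_force: [-7.5, 4.6, 10.3]
width: 0.112
grip_force: 66.9
```

```bash
python3 -c "
from g import *"
```

```text
t 7.9167 pos [ 0.4719 -0.0603  0.1143] yaw_y -0.235 tilt [-0.001  0.001] F [-7.5  4.6 10.3] w 0.112 g 66.9 q [-0.18 -0.01  2.14  0.    1.01  0.06]
```

Call:
{"name": "jog_arm", "arguments": {
  "turn": [
    [0,0,0],
    [0,0,0],
    [0,0,0],
    [0,0,0],
    [0,0,0]
  ],
  "delta_pos": [
    [0.001,-0.001,0.001],
    [0,-0.001,0.001],
    [0,0,0.001],
    [0,0,0.001],
    [0,0,0]
  ],
  "gripper": [0.004,0.004,0.004,0.004,0.004]
}}

```text
time: 8.33
tool_pos: [0.4702, -0.0599, 0.1094]
tcp_rot: [2.466, 1.946, -0.002]
wrist_force: [-5.7, 0.8, 3.9]
width: 0.109
grip_force: 66.3
```

```bash
python3 -c "
from g import *"
```

```text
t 8.3333 pos [ 0.4702 -0.0599  0.1094] yaw_y -0.235 tilt [-0.001 -0.001] F [-5.7  0.8  3.9] w 0.109 g 66.3 q [-0.18 -0.    2.15 -0.    1.    0.06]
```

Call:
{"name": "jog_arm", "arguments": {
  "turn": [
    [0,0,0],
    [0,0,0],
    [0,0,0],
    [0,0,0],
    [0,0,0]
  ],
  "delta_pos": [
    [0,-0.001,0.001],
    [0,0,0.001],
    [0,0,0.001],
    [0,0,0],
    [0,0,0]
  ],
  "gripper": [0.004,0.004,0.004,0.004,0.004]
}}

```text
time: 8.75
tool_pos: [0.47, -0.0598, 0.1081]
tcp_rot: [2.465, 1.945, -0.001]
wrist_force: [-7.6, 0.1, 15.1]
width: 0.113
grip_force: 68.5
```

```bash
python3 -c "
from g import *"
```

```text
t 8.75 pos [ 0.47   -0.0598  0.1081] yaw_y -0.235 tilt [ 0.    -0.001] F [-7.6  0.1 15.1] w 0.113 g 68.5 q [-0.18 -0.    2.15 -0.    1.    0.06]
```

Call:
{"name": "jog_arm", "arguments": {
  "turn": [
    [0,0,0],
    [0,0,0],
    [0,0,0],
    [0,0,0],
    [0,0,0],
    [0,0,0],
    [0,0,0]
  ],
  "delta_pos": [
    [0,-0.001,0.001],
    [0,0,0.001],
    [0,0,0.001],
    [0,0,0],
    [0,0,0],
    [0,0,0],
    [0,0,0]
  ],
  "gripper": [0.004,0.004,0.004,0.004,0.004,0.004,0.004]
}}

```text
time: 9.33
tool_pos: [0.47, -0.0598, 0.1079]
tcp_rot: [2.464, 1.945, 0.001]
wrist_force: [-14.7, 0.8, 30.4]
width: 0.113
grip_force: 70.1
```

```bash
python3 -c "
from g import *
from workcell import vision
import cv2
cv2.imwrite('pics/s3.png',cv2.resize(vision.read_camera('scene')[170:330,190:340,::-1],(560,597),interpolation=2))"
```

```text
t 9.3333 pos [ 0.47   -0.0598  0.1079] yaw_y -0.234 tilt [ 0.002 -0.002] F [-14.7   0.8  30.4] w 0.113 g 70.1 q [-0.18 -0.01  2.15 -0.    1.    0.06]
```

View pics/s3.png

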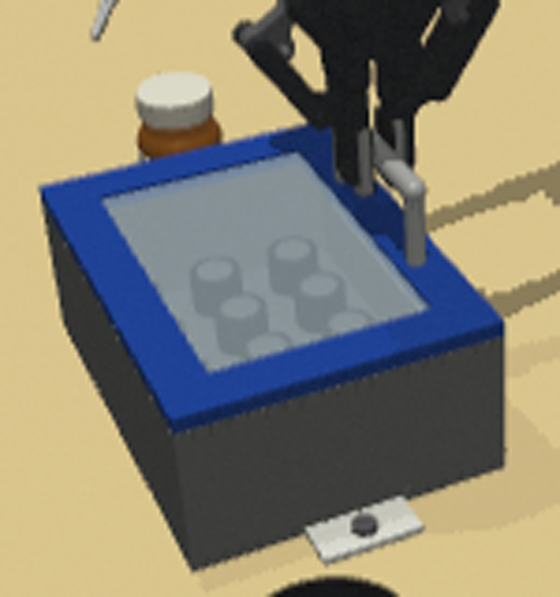

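The crop shows the lid flush on the rim, with the fingers on the bar at (390,165). The height didn't change as the force rose to 30 N, so the lid is home. Next I ease off the press and pull up slowly.

Call:
{"name": "jog_arm", "arguments": {
  "turn": [
    [0,0,0],
    [0,0,0],
    [0,0,0],
    [0,0,0],
    [0,0,0],
    [0,0,0],
    [0,0,0],
    [0,0,0],
    [0,0,0],
    [0,0,0]
  ],
  "delta_pos": [
    [0,0,-0.001],
    [0,0,-0.001],
    [0,0,-0.001],
    [0,0,-0.001],
    [0,0,-0.001],
    [0,0,-0.001],
    [0,0,-0.001],
    [0,0,-0.001],
    [0,0,-0.001],
    [0,0,0]
  ],
  "gripper": [0.004,0.004,0.004,0.004,0.004,0.004,0.004,0.004,0.004,0.004],
  "grip_force": 90
}}

```text
time: 10.22
tool_pos: [0.4702, -0.0598, 0.1096]
tcp_rot: [2.463, 1.943, 0.003]
wrist_force: [11.6, -5.2, -19.0]
width: 0.109
grip_force: 87.9
```

```bash
python3 -c "
from g import *"
```

```text
t 10.2167 pos [ 0.4702 -0.0598  0.1096] yaw_y -0.235 tilt [ 0.004 -0.002] F [ 11.6  -5.2 -19. ] w 0.109 g 87.9 q [-0.18 -0.01  2.15 -0.    1.    0.06]
```

Call:
{"name": "jog_arm", "arguments": {
  "turn": [
    [0,0,0],
    [0,0,0],
    [0,0,0],
    [0,0,0],
    [0,0,0],
    [0,0,0]
  ],
  "delta_pos": [
    [0,0.001,-0.001],
    [0,0.001,-0.001],
    [0,0.0005,-0.0005],
    [0,0.0005,-0.0005],
    [0,0,0],
    [0,0,0]
  ],
  "gripper": [0.004,0.004,0.004,0.004,0.004,0.004]
}}

```text
time: 10.72
tool_pos: [0.4713, -0.06, 0.1128]
tcp_rot: [2.466, 1.946, -0.002]
wrist_force: [5.4, -3.4, -10.1]
width: 0.111
grip_force: 88.8
```

```bash
python3 -c "
from g import *"
```

```text
t 10.7167 pos [ 0.4713 -0.06    0.1128] yaw_y -0.235 tilt [-0.001 -0.001] F [  5.4  -3.4 -10.1] w 0.111 g 88.8 q [-0.18 -0.01  2.14 -0.    1.01  0.06]
```

Call:
{"name": "jog_arm", "arguments": {
  "turn": [
    [0,0,0],
    [0,0,0],
    [0,0,0],
    [0,0,0],
    [0,0,0],
    [0,0,0],
    [0,0,0],
    [0,0,0],
    [0,0,0],
    [0,0,0],
    [0,0,0],
    [0,0,0],
    [0,0,0]
  ],
  "delta_pos": [
    [0,0.0005,-0.001],
    [0,0.0005,-0.001],
    [0,0.0005,-0.001],
    [0,0.0005,-0.001],
    [0,0.0005,-0.001],
    [0,0.0005,-0.001],
    [0,0.0005,-0.001],
    [0,0.0005,-0.001],
    [0,0.0005,-0.001],
    [0,0.0005,-0.001],
    [0,0.0005,-0.001],
    [0,0,0],
    [0,0,0]
  ],
  "gripper": [0.004,0.004,0.004,0.004,0.004,0.004,0.004,0.004,0.004,0.004,0.004,0.004,0.004]
}}

```text
time: 11.8
tool_pos: [0.4759, -0.0611, 0.1247]
tcp_rot: [-2.466, -1.945, 0.003]
wrist_force: [2.8, -5.0, -8.3]
width: 0.105
grip_force: 89.0
```

```bash
python3 -c "
from g import *
from workcell import vision
import cv2
cv2.imwrite('pics/s4full.png',vision.read_camera('scene')[:,:,::-1])
cv2.imwrite('pics/s4.png',cv2.resize(cv2.imread('pics/s4full.png')[170:360,190:400],(663,600),interpolation=2))"
```

```text
t 11.8 pos [ 0.4759 -0.0611  0.1247] yaw_y -0.235 tilt [-0.002 -0.001] F [ 2.8 -5.  -8.3] w 0.105 g 89.0 q [-0.18 -0.01  2.12 -0.    1.03  0.06]
```

View pics/s4.png

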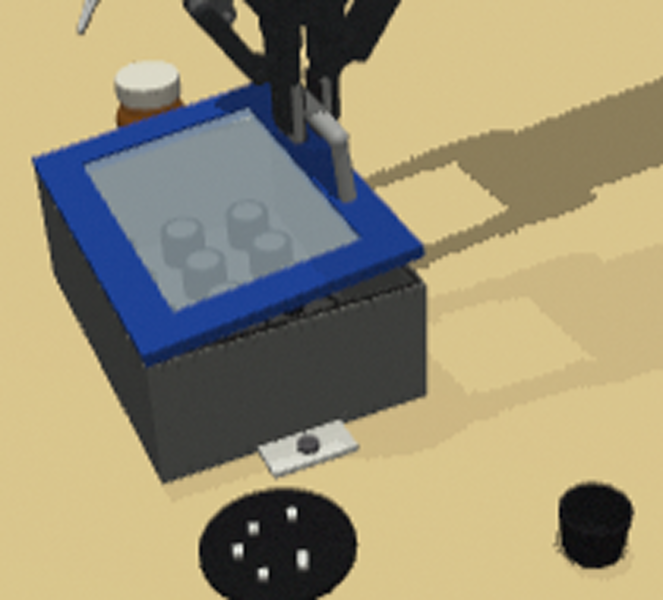

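The lid's front corner at (420,255) stands clear of the rim corner at (420,285), so the seal has let go. The board and holder haven't moved. I'll let it settle and check that it is still.

Call:
{"name": "jog_arm", "arguments": {
  "turn": [
    [0,0,0],
    [0,0,0],
    [0,0,0],
    [0,0,0],
    [0,0,0],
    [0,0,0]
  ],
  "delta_pos": [
    [0,0,0],
    [0,0,0],
    [0,0,0],
    [0,0,0],
    [0,0,0],
    [0,0,0]
  ],
  "gripper": [0.004,0.004,0.004,0.004,0.004,0.004]
}}

```text
time: 12.35
tool_pos: [0.4759, -0.0611, 0.1246]
tcp_rot: [-2.466, -1.945, 0.003]
wrist_force: [1.5, -4.7, -8.4]
width: 0.109
grip_force: 89.0
```

```bash
python3 -c "
from g import *
print(s['joint_vel'].round(3))
from h import *
import cv2
for d in (0,):
  for q in (.09,.117,.145):
    y=-.23471; p=(.53695,-.07431); x=.08-.16*np.cos(q); z=.08+.16*np.sin(q)
    c,s_=np.cos(-.23),np.sin(-.23)
    print(q,'front+ corner underside px in crop',(proj('scene',np.array([p[0]+c*x-s_*.11,p[1]+s_*x+c*.11,z]))-[190,170])*3.157)
"
```

```text
t 12.35 pos [ 0.4759 -0.0611  0.1246] yaw_y -0.235 tilt [-0.002 -0.001] F [ 1.5 -4.7 -8.4] w 0.109 g 89.0 q [-0.18 -0.01  2.12 -0.    1.03  0.06]
[-0.     0.    -0.    -0.002  0.002 -0.001]
0.09 front+ corner underside px in crop [420.1609102  263.74643208]
0.117 front+ corner underside px in crop [419.40847186 257.43896884]
0.145 front+ corner underside px in crop [418.42086339 250.93415328]
```

The image puts the lid at about 0.095 rad and the height gives about 0.117, so I'll raise it 3 mm more to sit in the middle of the band.

Call:
{"name": "jog_arm", "arguments": {
  "turn": [
    [0,0,0],
    [0,0,0],
    [0,0,0],
    [0,0,0],
    [0,0,0],
    [0,0,0],
    [0,0,0],
    [0,0,0]
  ],
  "delta_pos": [
    [0,0.0005,-0.001],
    [0,0.0005,-0.001],
    [0,0.0005,-0.001],
    [0,0,0],
    [0,0,0],
    [0,0,0],
    [0,0,0],
    [0,0,0]
  ],
  "gripper": [0.004,0.004,0.004,0.004,0.004,0.004,0.004,0.004]
}}

```text
time: 13.02
tool_pos: [0.4779, -0.0616, 0.1293]
tcp_rot: [2.466, 1.946, -0.002]
wrist_force: [-3.5, -4.0, 0.1]
width: 0.108
grip_force: 87.9
```

```bash
python3 -c "
from g import *
print(s['joint_vel'].round(3))
from workcell import ticket
print(ticket.finish_job())"
```

```text
t 13.0167 pos [ 0.4779 -0.0616  0.1293] yaw_y -0.235 tilt [-0.001 -0.001] F [-3.5 -4.   0.1] w 0.108 g 87.9 q [-0.18 -0.01  2.11 -0.    1.04  0.06]
[-0.001 -0.001  0.     0.    -0.001 -0.001]
the job is handed in; nothing more can be done
None
```

The job is handed in, though no verdict came back: the lid was lowered shut, pressed home with about 30 N and pulled free of its seal, and is now held motionless at roughly 0.12–0.15 rad (a 20–24 mm front gap), with the arm kept clear of the board, holder and jar.

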